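# Tag a stock tote and hold the code reader on it

## Robot

A 6-joint arm with a two-finger parallel gripper is mounted at the origin on the work surface. World frame = base frame: x ahead of the robot, y to its left, z up, the work surface at z = 0. Lengths are in m, angles in degrees, forces in N, time in s.
With the tool pointing down it reaches from about 0.25 to 0.725 m from the base axis. Payload 9.7 kg.
Tool frame: the origin (TCP) lies on the centre line of the jaws, within the pads' length; the fingertips stand 14 mm ahead of it and the grasp point (between the pads) lies 5 mm behind it; z points along the fingers, y is the line along which they close (so a half turn about z gives the same grasp; the last joint's range is limited). The gripper opens to 85 mm and grips with 20 to 120 N. Pads are 22 mm wide; open, the fingers measure 114 mm over their backs; the gripper's body (76 mm by 85 mm) begins 54 mm behind the grasp point. The pads swing forward as they close: fully open they stand 13 mm farther back than shut.
Start: joints at [0, 4.979, 10.078, 95.1, 0, 90], TCP at [0.55, -0, 0.245] pointing down, gripper open.
Joint ranges: [-179.16, 179.16], [-48.56, 103.87], [-65.8, 70.77], [-126.05, 130.52], [-82.76, 87.17], [-180, 180]. Speed limits (degrees/s): [127.2, 127.2, 147.25, 180, 180, 180].

## Interface

Orientations are given as [roll, pitch, yaw] about the fixed x, y, z axes, in that order (R = Rz(yaw) Ry(pitch) Rx(roll)).
In Python, from workcell import bot, camera, get_calibration, ticket gives the robot as it stands. The module is installed in compiled form; this text tells all that it offers.
- The arm moves only by the tool send_rows, never from a script. Its arguments are lists of equal length, an entry for each row: "linear": the shift along the tool's x, y, z in m, a list of three; "twist": the turn, a rotation vector about the tool's x, y, z in units of 10 degrees (1.0 is 10 degrees), a list of three; "gripper": the opening in per cent of the stroke, from 0 (shut) to 100 (fully open). In form: {"linear": [[x, y, z], ...], "twist": [[wx, wy, wz], ...], "gripper": [gripper, ...]}. A call has 1 to 8 rows; each row shifts and turns the commanded pose from where the row before left it, along the tool's axes as they then stand; what a row does not reach is not made up. A row lasts 1/8 s, in which the tool goes at most 62.5 mm and 10.7 degrees, less where a joint would pass 70% of its speed; a pose out of reach is approached as far as the arm can. A call with a gripper value outside its range is refused whole. The fingers move at their own pace and stop on an object; "grip_force" is the grip in N (left out, the last holds). Time passes only in rows, so rows that do not move let the fingers close. It gives the time, the measured TCP pose, the force, the opening and the grip force at its end, in the units of the state.
- bot.get_obs(): the state, without advancing time (a new reading comes with each control period).
- camera(name): name is "scene" or "side" or "wrist"; returns the picture (400x640x3 uint8, red, green, blue); there is no depth.
- get_calibration(name): a dict with "fx", "fy", "cx", "cy" (pixels), "origin" and "orientation" of the camera in the world; the wrist camera has in their place "hand_eye" (4x4, takes a point from camera to tool coordinates, whose origin is the TCP and whose axes are the flange's). Camera axes: x right, y down, z forward; pixel columns grow to the right and rows downward; lengths in m; the calibration is good to about 2 mm. A picture is of the moment at which its call begins: read the wrist's pose just before it. get_calibration takes no time and is no camera call.
- ticket.job_done(): hands the job in; it is judged then, once.
The state is a dict: "time": time; "q": joint angles; "qd": joint speeds; "joint_efforts": joint torques, N m; "ee_pos": TCP position; "tcp_rot": TCP orientation; "wrist_force": force on the tool from outside, world axes, zero at the start; "torque": the same for the moment, N m; "opening": finger opening in m; "grasp_force": force on a finger pad.
Only numpy, scipy, OpenCV 4.12 (cv2) and the standard library are available. Lean on these libraries where they do the work, as an engineer would, in place of code of your own. Each camera call takes 0.05 s, during which the arm holds its last target. There are 200 camera calls.

## Task

Take the plastic tag out of its wooden stand, slide it fully home into the pocket on the front of the stock tote with its printed code still facing out of the tote, and let go of it. Then draw the stick-shaped code reader out of its holster, tilt it about halfway between upright and level, and finish while holding it still in the air in front of the tote, its nose pointing straight at the code from about 10 cm away and touching nothing. Leave the tape roll, the jar and the carton where they are.

Things in the scene. Friction and masses are not known exactly. Their poses are not given: they have to be found in the camera images.
- tag: White rigid plastic tag, 10 mm thick (its x), 60 mm wide (y), 100 mm tall (z), about 60 g, standing loose in the slot of the stand. Origin: centre of its underside. z points up the tag; its printed face looks to its -x.
- tag_code (a point): Centre of the printed square code (40 x 34 mm) on the tag's face, 5 mm to -x and 72 mm above the tag's origin; axes as the tag's.
- tag_stand: Fixed light-wood block, 60 (x) x 100 (y) x 36 mm high, with a slot 14 x 64 mm, 30 mm deep, in its top, in which the tag starts upright (70 mm of it stands out). Its yaw varies within 0.45 rad of the robot's x. Origin: centre of the underside, on the work surface; z up.
- tote: Fixed black open stock tote, 200 (x) x 300 (y) x 100 mm high, filled with packets to just under the rim. Origin: centre of its underside; its front, with the bare-aluminium tag pocket in the middle, looks to its -x, towards the robot.
- pocket_floor (a point): Centre of the tag pocket's floor, 110.5 mm to -x and 55 mm above the tote's origin; axes as the tote's (z up, x into the tote). The pocket is open at the top, 13 mm (x) x 63 mm (y) inside and 45 mm deep, with lips flaring out over a further 6 mm above (lip tops 106 mm above the work surface, reaching at most 9 mm beyond the inside faces) and a window in its front. The seated tag has its origin here, the same axes, and stands 55 mm out of the pocket.
- reader: Stick-shaped code reader, 150 mm long, about 180 g, standing loose, nose down, in the holster. Origin: middle of the flat nose end; z points from the nose up the handle, so it looks along its -z. Black head 34 (x) x 44 (y) mm over the first 50 mm from the nose, then a straight grey handle 26 (x) x 30 (y) mm to the top end. Which way round it is about its own length does not matter.
- reader_grip (a point): Point on the handle's axis to grip, 120 mm from the nose, 30 mm below the top end; axes as the reader's.
- holster: Fixed black cup, 48 (x) x 58 (y) mm outside, 40 x 50 mm inside, top 48 mm above the work surface, inner floor 6 mm above it, on a dark steel plate 100 x 100 x 6 mm. Its yaw varies within 0.6 rad of the robot's x. Origin: centre of the underside; z up. The stand and the holster are on either side of the robot's centre line, and may have changed places.
- tape_roll: Bystander: cardboard-brown ring, 90 mm across, 45 mm high, loose on the bench. Origin: centre of the underside.
- jar: Bystander: round jar, 64 mm across, 90 mm high, loose on the bench. Origin: centre of the underside.
- carton: Bystander: closed cardboard box, 110 x 80 x 60 mm, loose on the bench. Origin: centre of the underside.
Not all that is in view belongs to the job. There is more than one size of the tag; the one meant has the size given above.

How it is judged (in metres and radians):
On the way, in this order (a step that is already met when the one before it is completed fails the run):
1. the tag stands fully home in the tote's pocket, code facing out, and is let go (horizontal distance between tag and pocket_floor below 0.005 m and z of tag in the frame of pocket_floor between -0.005 and 0.005 m and angle between tag's own z axis and vertical below 0.1 rad and x of tag_code in the frame of pocket_floor below 0 m and contact force between the fingers and tag below 0.1 N and linear speed of tag below 0.03 m/s), for 0.2 s.
2. the reader is drawn clear of the holster in the gripper (contact force between the fingers and reader above 1 N and z of reader in the frame of holster above 0.06 m), for 0.1 s.
At the end, for the whole second after the job is handed in: Tag home in the pocket (5 mm, 0.1 rad), code outward, let go. Fingers hold the reader still, touching nothing else, nose over 110 mm up, 50-150 mm from the code and 30 mm or more in front of the tag, code within 25 mm of its axis in its x and y, tilted 25-65 degrees from upright (all of step 1 and contact force between the fingers and reader above 1 N and contact force between reader and holster below 0.1 N and contact force between reader and tote below 0.1 N and contact force between reader and tag below 0.1 N and contact force between reader and tag_stand below 0.1 N and contact force between reader and tape_roll below 0.1 N and contact force between reader and jar below 0.1 N and contact force between reader and carton below 0.1 N and x of tag_code in the frame of reader between -0.025 and 0.025 m and y of tag_code in the frame of reader between -0.025 and 0.025 m and z of tag_code in the frame of reader between -0.15 and -0.05 m and angle between reader's own z axis and vertical between 0.44 and 1.13 rad and x of reader in the frame of tag below -0.03 m and height (world z) of reader above 0.11 m and linear speed of reader below 0.03 m/s); the arm keeps its last pose, push and grip.
It fails at once if the tape roll is displaced by more than 30 mm (distance of tape_roll from where it was at the start of the episode above 0.03 m).
It fails at once if the jar is displaced by more than 30 mm (distance of jar from where it was at the start of the episode above 0.03 m).
It fails at once if the carton is displaced by more than 30 mm (distance of carton from where it was at the start of the episode above 0.03 m).
It also fails if it takes over 58 s, if anything falls off the work surface, if the arm or the gripper's body presses on something with over 40 N, if the wrist force passes 120 N, or if a joint passes its speed limit or range.

## Working session

There is one attempt and no reset: what is moved stays moved. The work goes in short steps, Python scripts to look and compute and a tool call to move; the robot and the scene stay as the last step left them, time stands still between calls to the robot, and variables do not carry over. Pictures are saved under pics/ and viewed, at most 10 in all, crops included, and the job is handed in when it is done.

Besides the shell and the picture viewer there is one more tool, called after ">>>" in YAML: its name, and indented under it one key for each argument. send_rows: Moves the arm, as the interface text tells. Its arguments: {"type":"object","properties":{"linear":{"type":"array"},"twist":{"type":"array"},"gripper":{"type":"array"},"grip_force":{"type":"number"}},"required":["linear","twist","gripper"]}

```bash
mkdir -p pics
python3 - <<'E'
from workcell import bot,camera,get_calibration
import cv2
print(bot.get_obs())
for n in("scene","side","wrist"):
    print(n,get_calibration(n))
    im=camera(n); cv2.imwrite(f"pics/{n}0.png",im[:,:,::-1])
E
```

```text
{'time': 0.0, 'q': array([1.05577199e-03, 5.01180009e+00, 1.00353378e+01, 9.50990568e+01,
       2.53929860e-04, 9.00002075e+01]), 'qd': array([-0.02582348,  0.07280154, -0.00265625,  0.07059161,  0.04662948,
       -0.14580465]), 'joint_efforts': array([ 7.68234549e-04, -5.20392072e+01,  4.64802504e+01,  1.63646933e-02,
        2.23589603e-05, -6.77332673e-05]), 'ee_pos': array([5.49799022e-01, 1.13320284e-05, 2.44584249e-01]), 'tcp_rot': array([-1.79924481e+02, -2.53656120e-04,  9.00008479e+01]), 'wrist_force': array([0.11224084, 0.42855828, 0.58207665]), 'torque': array([-0.04862827,  0.03669889,  0.02982219]), 'grasp_force': 0.0, 'opening': 0.08536607940837058}
scene {'fx': 501.2445472014548, 'fy': 501.2445472014548, 'cx': 311.9453344119298, 'cy': 200.7312085852635, 'origin': array([1.13531648, 0.60620664, 0.9586385 ]), 'orientation': array([-134.65962208,   -0.25065244,  138.84487685])}
side {'fx': 499.6987841672577, 'fy': 499.6987841672577, 'cx': 321.52182968953747, 'cy': 194.78372344333306, 'origin': array([ 0.34804726, -1.09801988,  1.02255008]), 'orientation': array([-1.30700636e+02, -8.97844986e-02, -1.09154120e+01])}
wrist {'fx': 335.1708716771553, 'fy': 335.1708716771553, 'cx': 320.09875372455036, 'cy': 200.0708744965824, 'hand_eye': array([[ 7.51406736e-04, -9.54629080e-01, -2.97796498e-01,
         7.55843569e-02],
       [ 9.99999488e-01,  9.19261897e-04, -4.23604000e-04,
        -1.98382943e-03],
       [ 6.78137671e-04, -2.97796028e-01,  9.54629282e-01,
        -1.29111903e-01],
       [ 0.00000000e+00,  0.00000000e+00,  0.00000000e+00,
         1.00000000e+00]])}
```

View pics/scene0.png

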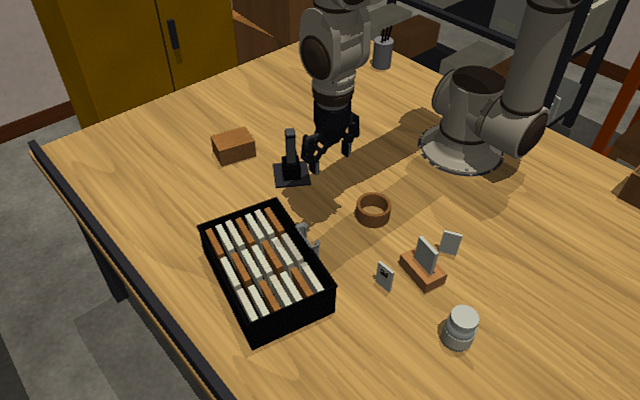

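View pics/side0.png

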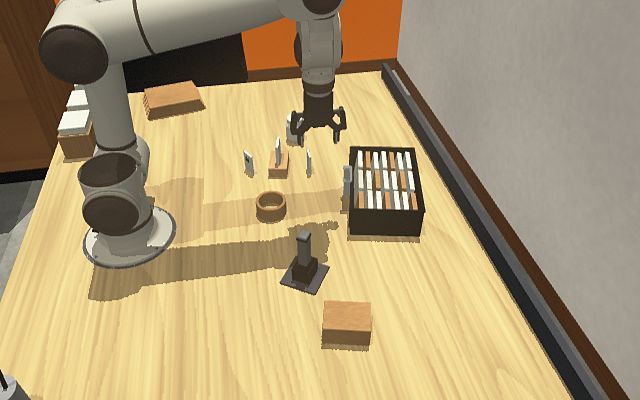

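The scene view shows three candidates for the tag: one in the wooden stand at (428,255), one standing loose at (385,275), and one loose at (451,242). The one in the stand fits the description. The side view has the holster and reader at (304,262), the carton at (347,322), the tape at (270,206) and the tote at (385,190). Next is a close crop to check the choice and get corner pixels.

Run:
```python
import cv2,numpy as np
s=cv2.imread("pics/scene0.png");d=cv2.imread("pics/side0.png")
c=lambda im,x,y,w,h,z:cv2.resize(im[y:y+h,x:x+w],None,fx=z,fy=z,interpolation=cv2.INTER_CUBIC)
a=c(s,365,220,100,75,4);b=c(s,260,110,100,75,4);e=c(d,235,125,100,75,4);f=c(d,265,225,100,75,4)
m=np.vstack([np.hstack([a,b]),np.hstack([e,f])])
for im,o in():0
cv2.imwrite("pics/c1.png",m)
```

```text
(no output)
```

View pics/c1.png

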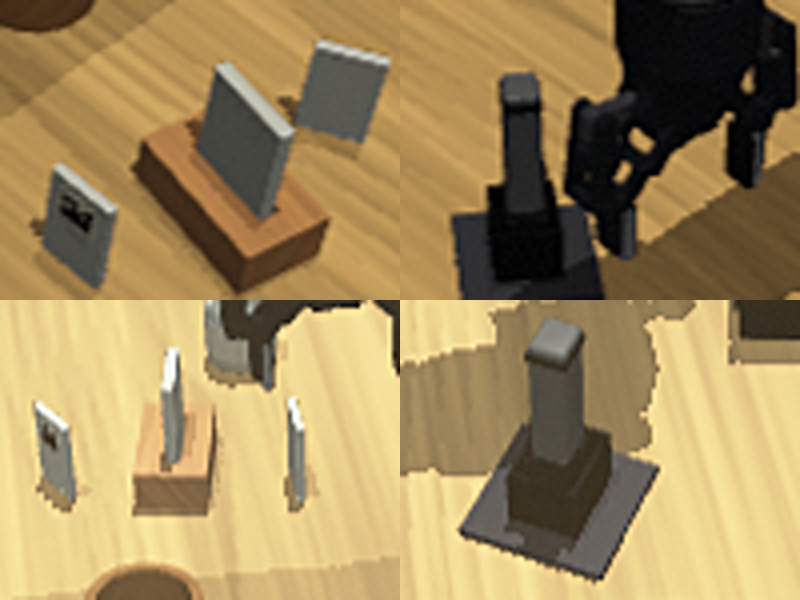

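View pics/wrist0.png

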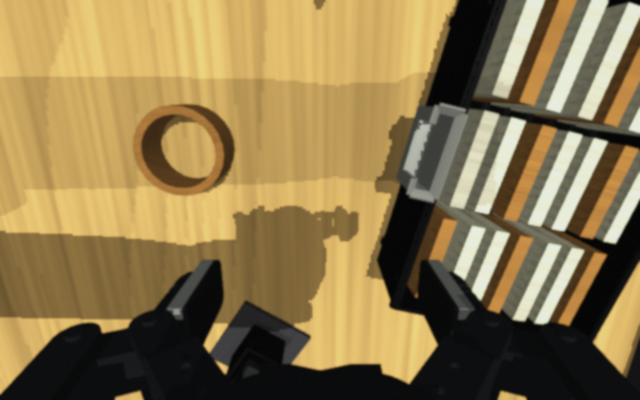

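The crop confirms it. The middle tag is in the stand slot and is the largest of the three, with no code on its +x side, so its code looks at the robot. The loose tags on either side are smaller decoys. The wrist view shows the pocket at (438,152) and the tape at (183,150).

```bash
cat > h.py <<'E'
from workcell import bot,camera,get_calibration
import numpy as np,cv2
from scipy.spatial.transform import Rotation as R
def campose(n,obs=None):
    c=get_calibration(n)
    if n!="wrist": return c,R.from_euler('xyz',c["orientation"],degrees=True).as_matrix(),np.array(c["origin"])
    o=obs or bot.get_obs(); Rt=R.from_euler('xyz',o["tcp_rot"],degrees=True).as_matrix()
    H=np.array(c["hand_eye"]); return c,Rt@H[:3,:3],Rt@H[:3,3]+o["ee_pos"]
def hit(n,px,z,obs=None):
    c,Rm,t=campose(n,obs); d=Rm@np.array([(px[0]-c["cx"])/c["fx"],(px[1]-c["cy"])/c["fy"],1]); return t+d*(z-t[2])/d[2]
def proj(n,P,obs=None):
    c,Rm,t=campose(n,obs); p=(np.atleast_2d(P)-t)@Rm; return np.c_[c["fx"]*p[:,0]/p[:,2]+c["cx"],c["fy"]*p[:,1]/p[:,2]+c["cy"]]
def snap(name):
    o=bot.get_obs(); im=camera("wrist")[:,:,::-1].copy(); cv2.imwrite(f"pics/{name}.png",im); np.save(f"pics/{name}.npy",o,allow_pickle=True); return o,im
def load(name): return np.load(f"pics/{name}.npy",allow_pickle=True).item()
E
python3 - <<'E'
from h import *
np.set_printoptions(precision=4,suppress=True)
for n,z,ps in [("scene",.036,[(400.75,255),(447.5,275),(425,283.75)]),("side",.036,[(268.75,169.5),(287.5,171.75),(271.25,150.75),(289,151.25)]),
 ("scene",.1,[(419.5,236),(420.8,236),(435.7,255),(438.25,252.5)]),("side",.006,[(280,282.5),(315.75,294.25),(329.5,266.75)]),("side",.156,[(297,237.5),(301.25,230),(311.25,232),(308.25,241)]),
 ("wrist",.106,[(440,105),(467,110),(435,200),(405,192)]),("wrist",.1,[(500,0),(390,305)]),("wrist",.045,[(183,150)]),("scene",.1,[(198,225),(278,200),(335,287)]),("scene",.09,[(464,318)]),("side",.06,[(347,315)])]:
    print(n,z,*[hit(n,p,z)[:2] for p in ps])
E
```

```text
scene 0.036 [0.4793 0.1806] [0.4427 0.2897] [0.5005 0.2718]
side 0.036 [0.4237 0.1821] [0.4813 0.1592] [0.4434 0.2833] [0.5017 0.2692]
scene 0.1 [0.4507 0.2009] [0.4485 0.2029] [0.4667 0.2605] [0.4568 0.2597]
side 0.006 [ 0.4018 -0.2598] [ 0.4859 -0.3146] [ 0.5385 -0.2315]
side 0.156 [ 0.4519 -0.2535] [ 0.4661 -0.23  ] [ 0.489  -0.2415] [ 0.4766 -0.2702]
wrist 0.106 [0.6397 0.0687] [0.6609 0.065 ] [ 0.6437 -0.0078] [ 0.6181 -0.0008]
wrist 0.1 [0.6772 0.1414] [ 0.614 -0.114]
wrist 0.045 [0.4127 0.0244]
scene 0.1 [ 0.8132 -0.1583] [ 0.6216 -0.1017] [0.6922 0.1776]
scene 0.09 [0.5437 0.3964]
side 0.06 [ 0.5386 -0.4284]
```

>>> send_rows:
  linear:
    - [0.04, -0.022, -0.01]
    - [0.04, -0.022, -0.01]
    - [0.04, -0.022, -0.01]
    - [0.04, -0.022, -0.01]
    - [0, 0, 0]
    - [0, 0, 0]
    - [0, 0, 0]
  twist:
    - [0, 0, 0]
    - [0, 0, 0]
    - [0, 0, 0]
    - [0, 0, 0]
    - [0, 0, 0.6]
    - [0, 0, 0.6]
    - [0, 0, 0]
  gripper: [45, 45, 45, 45, 45, 45, 45]

```text
time: 1.02
ee_pos: [0.4619, 0.1601, 0.2851]
tcp_rot: [-180.0, 0.0, 78.1]
wrist_force: [0.4, 0.3, 0.7]
opening: 0.0387
grasp_force: 0.0
```

Run:
```python
from h import *
o,im=snap("w1"); print(o["time"],o["ee_pos"],o["tcp_rot"],o["opening"])
```

```text
1.025 [0.46185729 0.1601066  0.28510737] [-1.79980712e+02  1.05879666e-02  7.80558592e+01] 0.0386834544049059
```

View pics/w1.png

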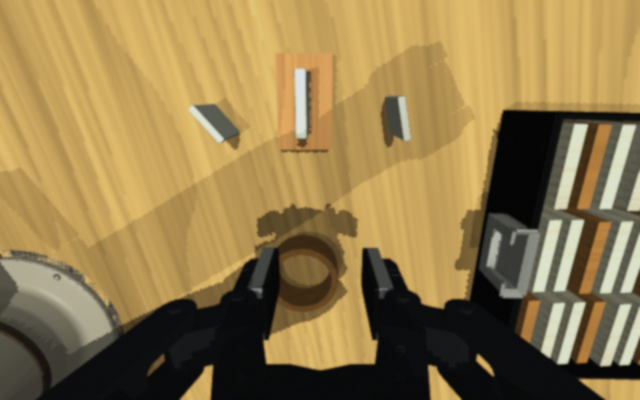

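The wrist view shows the tag top edge spanning (294–307, 68–138), the stand at (276–334, 53–151), the decoys at (213,122) and (397,118), and the pocket at (510,255).

Run:
```python
from h import *
np.set_printoptions(precision=4,suppress=True)
o=load("w1");im=cv2.imread("pics/w1.png")
m=((im.min(2)>170)).astype(np.uint8); m[:, :270]=0; m[:,340:]=0; m[:50]=0;m[160:]=0
pts=np.argwhere(m)[:,::-1].astype(np.float32); print(len(pts),pts.min(0),pts.max(0))
W=np.array([hit("wrist",p,.106,o)[:2] for p in pts],np.float32); print(cv2.minAreaRect(W))
for z,ps in [(.106,[(294,68),(307,68),(294,138),(306,138)]),(.036,[(276,53),(334,54),(278,151),(328,151)])]:
    w=[hit("wrist",p,z,o)[:2] for p in ps]; print(*w,np.mean(w,0))
```

```text
654 [295.  69.] [305. 136.]
((0.4566446542739868, 0.2311190366744995), (0.05690252035856247, 0.008544573560357094), 78.44293212890625)
[0.4581 0.2607] [0.469  0.2584] [0.4445 0.2028] [0.4552 0.2005] [0.4567 0.2306]
[0.4391 0.2848] [0.498  0.2714] [0.4164 0.1852] [0.4717 0.1736] [0.4563 0.2287]
```

>>> send_rows:
  linear:
    - [0.034, -0.01, 0]
    - [0.034, -0.01, 0.02]
    - [0, 0, 0.05]
    - [0, 0, 0.05]
    - [0, 0, 0.04]
    - [0, 0, 0.03]
    - [0, 0, 0.009]
    - [0, 0, 0]
  twist:
    - [0, 0, 0]
    - [0, 0, 0]
    - [0, 0, 0]
    - [0, 0, 0]
    - [0, 0, 0]
    - [0, 0, 0]
    - [0, 0, 0]
    - [0, 0, 0]
  gripper: [45, 45, 45, 45, 45, 45, 45, 45]

```text
time: 2.08
ee_pos: [0.4566, 0.2306, 0.0866]
tcp_rot: [-180.0, 0.0, 78.0]
wrist_force: [-0.8, 0.0, 0.8]
opening: 0.0385
grasp_force: 0.0
```

>>> send_rows:
  linear:
    - [0, 0, 0]
    - [0, 0, 0]
    - [0, 0, 0]
    - [0, 0, 0]
    - [0, 0, 0]
    - [0, 0, 0]
  twist:
    - [0, 0, 0]
    - [0, 0, 0]
    - [0, 0, 0]
    - [0, 0, 0]
    - [0, 0, 0]
    - [0, 0, 0]
  gripper: [0, 0, 0, 0, 0, 0]
  grip_force: 40

```text
time: 2.82
ee_pos: [0.4572, 0.231, 0.0877]
tcp_rot: [179.9, -0.1, 78.0]
wrist_force: [-0.5, -1.0, 6.1]
opening: 0.0093
grasp_force: 41.0
```

>>> send_rows:
  linear:
    - [0, 0, -0.03]
    - [0, 0, -0.05]
    - [-0.0385, 0.036, -0.01]
    - [-0.0385, 0.036, -0.01]
    - [-0.0385, 0.036, -0.01]
    - [-0.0385, 0.036, -0.01]
    - [-0.0385, 0.036, -0.02]
    - [-0.0385, 0.036, -0.02]
  twist:
    - [0, 0, 0]
    - [0, 0, 0]
    - [0, 0, 0]
    - [0, 0, 0]
    - [0, 0, 0]
    - [0, 0, 0]
    - [0, 0, 0]
    - [0, 0, 0.2]
  gripper: [0, 0, 0, 0, 0, 0, 0, 0]

```text
time: 3.82
ee_pos: [0.6205, -0.0418, 0.2472]
tcp_rot: [180.0, -0.0, 76.0]
wrist_force: [0.6, 0.5, 0.3]
opening: 0.0095
grasp_force: 40.1
```

>>> send_rows:
  linear:
    - [0, 0, 0]
    - [0, 0, 0]
  twist:
    - [0, 0, 0]
    - [0, 0, 0]
  gripper: [0, 0]

```text
time: 4.08
ee_pos: [0.6197, -0.0401, 0.2459]
tcp_rot: [-180.0, -0.0, 76.0]
wrist_force: [0.4, 1.1, -0.8]
opening: 0.0095
grasp_force: 40.2
```

Run:
```python
from h import *
o,im=snap("w2"); print(o["time"],o["ee_pos"],o["tcp_rot"],o["opening"],o["grasp_force"])
x,y=250,20
cv2.imwrite("pics/c2.png",np.vstack([cv2.resize(im[:,:],(448,280)),cv2.resize(im[80:230,240:464],(448,300),interpolation=cv2.INTER_CUBIC)]))
```

```text
4.075 [ 0.61967766 -0.04011725  0.2459487 ] [-1.79959397e+02 -6.51426619e-03  7.59882677e+01] 0.009466522951877523 40.20240783691406
```

View pics/c2.png

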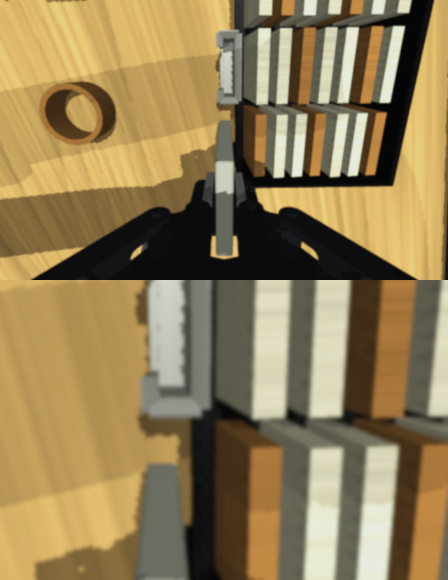

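The tag is held, its nearest end at about (319,170) in full-image pixels. The pocket is almost aligned at (311–345, 45–148). I'll enlarge that part.

Run:
```python
import cv2
im=cv2.imread("pics/w2.png")[35:185,270:400]
im=cv2.resize(im,None,fx=4,fy=4,interpolation=cv2.INTER_CUBIC)
for i in range(0,130,10): cv2.line(im,(i*4,0),(i*4,6 if i%50 else 14),(0,0,255),1)
for i in range(5,150,10): cv2.line(im,(0,i*4),(6 if (i+35)%50 else 14,i*4),(0,0,255),1)
cv2.imwrite("pics/c3.png",im)
```

```text
(no output)
```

View pics/c3.png

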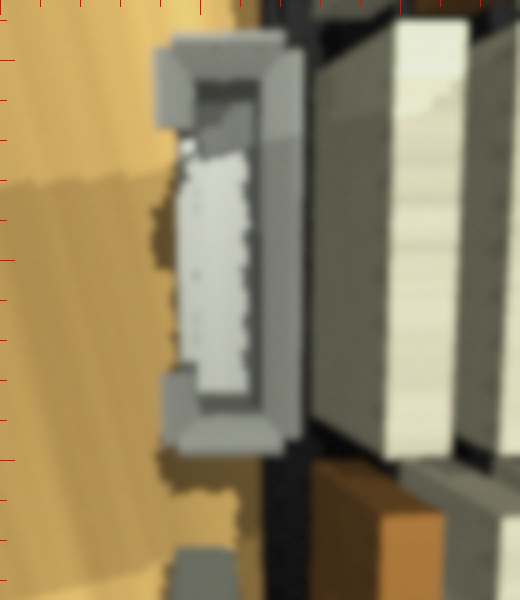

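The pocket lips' outer edges in full pixels are x 309–346 and y 42.5–149. Their inner edges are x 319–335 and y 55.5–138. The tag end is at (312–329, 172).

Run:
```python
from h import *
np.set_printoptions(precision=4,suppress=True)
o=load("w2"); T=R.from_euler('xyz',o["tcp_rot"],degrees=True).as_matrix()
def h(lab,z,ps):
    w=np.array([(hit("wrist",(270+x/4,35+y/4),z,o)-o["ee_pos"])@T for x,y in ps]); print(lab,z,*w[:,:2],"mean",w.mean(0)[:2])
h("outer lr",.106,[(155,85),(304,85),(162,405),(302,405)])
h("outer tb",.106,[(230,30),(230,455)])
h("inner lr",.100,[(195,105),(262,105),(195,395),(260,395)])
h("inner tb",.100,[(230,81),(230,413)])
h("floor-ish",.055,[(195,250),(248,250)])
h("tote edge right lip",.106,[(305,55),(302,438)])
h("tagbottom",o["ee_pos"][2]-.0816,[(175,548),(236,548)])
h("tagbottom face y",o["ee_pos"][2]-.0816,[(170,600),(240,600)])
```

```text
outer lr 0.106 [ 0.1029 -0.0104] [0.1029 0.0172] [ 0.0442 -0.0096] [0.0442 0.0182] mean [0.0735 0.0039]
outer tb 0.106 [0.1122 0.0034] [0.0343 0.004 ] mean [0.0732 0.0037]
inner lr 0.1 [ 0.1   -0.003] [0.1    0.0097] [ 0.0455 -0.0031] [0.0455 0.0101] mean [0.0728 0.0034]
inner tb 0.1 [0.1042 0.0036] [0.0419 0.0041] mean [0.0731 0.0038]
floor-ish 0.055 [ 0.0733 -0.0032] [0.0733 0.0089] mean [0.0733 0.0028]
tote edge right lip 0.106 [0.108  0.0173] [0.0377 0.0184] mean [0.0729 0.0178]
tagbottom 0.16434870395391182 [ 0.0282 -0.006 ] [0.0282 0.0038] mean [ 0.0282 -0.0011]
tagbottom face y 0.16434870395391182 [ 0.0196 -0.0069] [0.0196 0.0045] mean [ 0.0196 -0.0012]
```

>>> send_rows:
  linear:
    - [0.037, 0.002, 0]
    - [0.038, 0.003, 0]
    - [0, 0, 0.02]
    - [0, 0, 0.02]
    - [0, 0, 0]
    - [0, 0, 0]
  twist:
    - [0, 0, -0.07]
    - [0, 0, 0]
    - [0, 0, 0]
    - [0, 0, 0]
    - [0, 0, 0]
    - [0, 0, 0]
  gripper: [0, 0, 0, 0, 0, 0]

```text
time: 4.88
ee_pos: [0.6421, 0.0322, 0.2073]
tcp_rot: [180.0, -0.0, 76.8]
wrist_force: [0.3, -0.6, -0.2]
opening: 0.0096
grasp_force: 40.1
```

>>> send_rows:
  linear:
    - [0, 0, 0.01]
    - [0, 0, 0.01]
    - [0, 0, 0.01]
    - [0, 0, 0.005]
    - [0, 0, 0]
  twist:
    - [0, 0, 0]
    - [0, 0, 0]
    - [0, 0, 0]
    - [0, 0, 0]
    - [0, 0, 0]
  gripper: [0, 0, 0, 0, 0]

```text
time: 5.5
ee_pos: [0.6421, 0.0314, 0.1707]
tcp_rot: [-179.9, 0.0, 76.7]
wrist_force: [-0.9, 0.2, -0.5]
opening: 0.0096
grasp_force: 40.1
```

>>> send_rows:
  linear:
    - [0, 0, 0.01]
    - [0, 0, 0.01]
    - [0, 0, 0.008]
    - [0, 0, 0.004]
    - [0, 0, 0.001]
    - [0, 0, 0]
  twist:
    - [0, 0, 0]
    - [0, 0, 0]
    - [0, 0, 0]
    - [0, 0, 0]
    - [0, 0, 0]
    - [0, 0, 0]
  gripper: [0, 0, 0, 0, 0, 0]

```text
time: 6.25
ee_pos: [0.6425, 0.0315, 0.1385]
tcp_rot: [180.0, -0.0, 76.7]
wrist_force: [-0.3, -0.4, 0.0]
opening: 0.009
grasp_force: 40.1
```

Contact should come about 2 mm lower, so I'm feeling for it.

>>> send_rows:
  linear:
    - [0, 0, 0.001]
    - [0, 0, 0.001]
    - [0, 0, 0.001]
    - [0, 0, 0]
  twist:
    - [0, 0, 0]
    - [0, 0, 0]
    - [0, 0, 0]
    - [0, 0, 0]
  gripper: [0, 0, 0, 0]

```text
time: 6.75
ee_pos: [0.6426, 0.0315, 0.1368]
tcp_rot: [179.9, -0.0, 76.7]
wrist_force: [-1.9, -0.5, 7.6]
opening: 0.0092
grasp_force: 41.4
```

>>> send_rows:
  linear:
    - [0, 0, 0]
    - [0, 0, 0]
    - [0, 0, 0]
    - [0, 0, -0.02]
    - [0, 0, -0.03]
    - [0, 0, -0.04]
    - [0, 0, -0.04]
    - [0, 0, 0]
  twist:
    - [0, 0, 0]
    - [0, 0, 0]
    - [0, 0, 0]
    - [0, 0, 0]
    - [0, 0, 0]
    - [0, 0, 0]
    - [0, 0, 0]
    - [0, 0, 0]
  gripper: [35, 35, 35, 35, 35, 35, 35, 35]

```text
time: 7.75
ee_pos: [0.6433, 0.0316, 0.2688]
tcp_rot: [179.7, -0.1, 76.7]
wrist_force: [-0.2, 0.8, -0.2]
opening: 0.0297
grasp_force: 0.0
```

>>> send_rows:
  linear:
    - [-0.05, -0.018, -0.01]
    - [-0.05, -0.018, -0.01]
    - [0, 0, 0]
  twist:
    - [0, 0, 0]
    - [0, 0, 0]
    - [0, 0, 0]
  gripper: [35, 55, 55]

```text
time: 8.12
ee_pos: [0.583, -0.0599, 0.2859]
tcp_rot: [180.0, 0.0, 76.5]
wrist_force: [-0.2, 0.4, 0.3]
opening: 0.0467
grasp_force: 0.0
```

Run:
```python
from h import *
o,im=snap("w3"); print(o["ee_pos"],o["tcp_rot"])
```

```text
[ 0.58298772 -0.05991217  0.28588871] [1.79951751e+02 1.77168965e-02 7.65125669e+01]
```

>>> send_rows:
  linear:
    - [-0.053, -0.018, -0.004]
    - [-0.053, -0.018, -0.004]
    - [-0.053, -0.018, -0.004]
    - [-0.053, -0.018, -0.004]
    - [-0.053, -0.018, -0.004]
    - [0, 0, 0]
    - [0, 0, 0]
    - [0, 0, 0]
  twist:
    - [0, 0, 0]
    - [0, 0, 0]
    - [0, 0, 0]
    - [0, 0, 0]
    - [0, 0, 0]
    - [0, 0, 0.96]
    - [0, 0, 0.96]
    - [0, 0, 0]
  gripper: [60, 60, 60, 60, 60, 60, 60, 60]

```text
time: 9.18
ee_pos: [0.4364, -0.2943, 0.3042]
tcp_rot: [-179.9, -0.0, 57.6]
wrist_force: [0.4, -0.2, -0.6]
opening: 0.0514
grasp_force: 0.0
```

Run:
```python
from h import *
o,im=snap("w4"); print(o["time"],o["ee_pos"],o["tcp_rot"],o["opening"])
a=cv2.imread("pics/w3.png")
cv2.imwrite("pics/c4.png",np.hstack([cv2.resize(a[30:230,200:460],(400,308),interpolation=cv2.INTER_CUBIC),cv2.resize(im[40:290,200:440],(400,417),interpolation=cv2.INTER_CUBIC)[:308]]) if 0 else np.vstack([cv2.resize(a[20:220,180:500],(448,280)),cv2.resize(im,(512,320))[:,:448]]))
```

```text
9.175 [ 0.43642705 -0.29434664  0.30415829] [-1.79917197e+02 -1.50654963e-02  5.76045159e+01] 0.05136044389965554
```

View pics/c4.png

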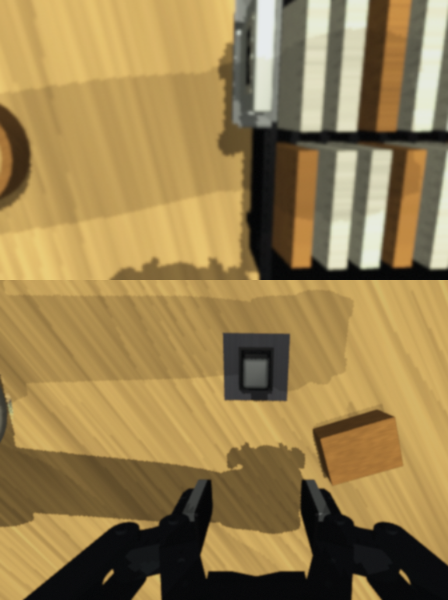

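The tag sits in the pocket with its dark code visible on the outward side. The reader stands upright in the holster, squared with the tool, its top end at about (304–335, 99–135) and the plate at (279–361, 66–150). Now I'll measure the tag top and the reader top.

Run:
```python
from h import *
np.set_printoptions(precision=4,suppress=True)
o=load("w4");im=cv2.imread("pics/w4.png")
T=R.from_euler('xyz',o["tcp_rot"],degrees=True).as_matrix()
g=im.mean(2).astype(int); print(g[117,280:362:2]); print(g[60:156:2,319])
m=np.zeros(g.shape,bool); m[90:145,296:342]=(g[90:145,296:342]>85)
p=np.argwhere(m)[:,::-1]; print(p.min(0),p.max(0))
q=np.array([(hit("wrist",x,.156,o)-o["ee_pos"])@T for x in p],np.float32)[:,:2]; print(cv2.minAreaRect(q),len(p))
for z,ps in [(.006,[(279,67),(361,67),(279,150),(359,150)])]:
    w=np.array([(hit("wrist",x,z,o)-o["ee_pos"])@T for x in ps]); print(w[:,:2],w.mean(0)[:2])
o=load("w3");T=R.from_euler('xyz',o["tcp_rot"],degrees=True).as_matrix()
a=cv2.imread("pics/w3.png").mean(2).astype(int); print(a[60,345:385]); print(a[20:110,367])
```

```text
[74 50 52 51 52 51 53 53 51 39 23 18 49 74 92 95 95 96 95 95 94 95 93 93
 92 87 70 49 22 19 28 46 52 52 52 52 51 52 51 56 99]
[115 114 114  93  59  57  57  57  57  56  57  54  40  28  19  14  21  28
  28  45  77  97 104 102 102 100  99  98  95  94  93  90  89  87  84  81
  69  46  18  24  31  32  31  31  33  69 141 165]
[307 101] [331 129]Traceback (most recent call last):
  File "<stdin>", line 8, in <module>
cv2.error: OpenCV(4.12.0) /io/opencv/modules/imgproc/src/convhull.cpp:143: error: (-215:Assertion failed) total >= 0 && (depth == CV_32F || depth == CV_32S) in function 'convexHull'
```

Run:
```python
from h import *
np.set_printoptions(precision=4,suppress=True)
o=load("w4");T=R.from_euler('xyz',o["tcp_rot"],degrees=True).as_matrix()
for z,ps in [(.156,[(304,98.5),(334,98.5),(304,133.5),(334,133.5)]),(.006,[(279.5,67),(361,67),(279,150),(360,150)])]:
    w=np.array([(hit("wrist",x,z,o)-o["ee_pos"])@T for x in ps]); print(w[:,:2],w.mean(0)[:2])
a=cv2.imread("pics/w3.png").mean(2).astype(int); print(a[60,345:385]); print(a[20:110,367])
```

```text
[[ 0.0722 -0.0143]
 [ 0.0723  0.0094]
 [ 0.0449 -0.0147]
 [ 0.0449  0.0098]] [ 0.0586 -0.0024]
[[ 0.1068 -0.0498]
 [ 0.1069  0.047 ]
 [ 0.0081 -0.0539]
 [ 0.0082  0.0494]] [ 0.0575 -0.0018]
[ 96  99 119 133 127 115 101  84  76  71  58  39  41  79 121 135 133 168
 208 227 230 230 229 228 230 232 233 232 228 213 182 151 139 133 113  90
  84  84  85  85]
[233 234 234 234 234 234 234 234 234 234 234 234 234 234 234 234 234 234
 234 234 234 234 234 234 234 234 234 234 234 234 235 234 234 234 234 234
 234 234 234 232 229 226 224 223 223 223 223 223 223 223 222 222 221 222
 221 221 221 221 221 220 220 220 220 220 220 220 220 219 219 219 218 218
 218 217 217 216 216 212 194 156 112  97 117 136 144 146 148 147 141 126]
```

>>> send_rows:
  linear:
    - [0.029, -0.001, 0]
    - [0.029, -0.001, 0]
    - [0, 0, 0.05]
    - [0, 0, 0.05]
    - [0, 0, 0.05]
    - [0, 0, 0.03]
    - [0, 0, 0.003]
    - [0, 0, 0]
  twist:
    - [0, 0, 0]
    - [0, 0, 0]
    - [0, 0, 0]
    - [0, 0, 0]
    - [0, 0, 0]
    - [0, 0, 0]
    - [0, 0, 0]
    - [0, 0, 0]
  gripper: [60, 60, 60, 60, 60, 60, 60, 60]

```text
time: 10.22
ee_pos: [0.4658, -0.2446, 0.1233]
tcp_rot: [179.9, -0.0, 57.6]
wrist_force: [1.1, 0.3, -0.0]
opening: 0.0514
grasp_force: 0.0
```

>>> send_rows:
  linear:
    - [0, 0, 0]
    - [0, 0, 0]
    - [0, 0, 0]
    - [0, 0, 0]
    - [0, 0, 0]
    - [0, 0, 0]
  twist:
    - [0, 0, 0]
    - [0, 0, 0]
    - [0, 0, 0]
    - [0, 0, 0]
    - [0, 0, 0]
    - [0, 0, 0]
  gripper: [0, 0, 0, 0, 0, 0]
  grip_force: 70

```text
time: 10.98
ee_pos: [0.4661, -0.2451, 0.124]
tcp_rot: [179.8, -0.0, 57.5]
wrist_force: [0.6, -0.4, 6.9]
opening: 0.0253
grasp_force: 69.7
```

>>> send_rows:
  linear:
    - [0, 0, -0.03]
    - [0, 0, -0.04]
    - [0, 0, -0.05]
    - [0, 0, 0]
    - [0, 0, 0]
  twist:
    - [0, 0, 0]
    - [0, 0, 0]
    - [0, 0, 0]
    - [0, 0, 0]
    - [0, 0, 0]
  gripper: [0, 0, 0, 0, 0]

```text
time: 11.6
ee_pos: [0.4652, -0.2447, 0.2416]
tcp_rot: [-180.0, 0.0, 57.5]
wrist_force: [-0.1, -0.4, -3.7]
opening: 0.0254
grasp_force: 69.6
```

>>> send_rows:
  linear:
    - [0.0456, -0.025, -0.007]
    - [0.0456, -0.025, -0.007]
    - [0.0456, -0.025, -0.007]
    - [0.0456, -0.025, -0.007]
    - [0.0456, -0.025, -0.007]
    - [0.0456, -0.025, -0.007]
    - [0, 0, 0]
    - [0, 0, 0]
  twist:
    - [0, 0, 0]
    - [0, 0, 0]
    - [0, 0, 0]
    - [0, 0, 0]
    - [0, 0, 0]
    - [0, 0, 0]
    - [0, 0, -0.96]
    - [0, 0, -0.96]
  gripper: [0, 0, 0, 0, 0, 0, 0, 0]

```text
time: 12.6
ee_pos: [0.4853, 0.0675, 0.2824]
tcp_rot: [-179.8, 0.1, 77.1]
wrist_force: [-0.3, -0.8, -2.6]
opening: 0.025
grasp_force: 69.8
```

>>> send_rows:
  linear:
    - [0, 0, 0]
    - [0, 0, 0]
    - [0, 0, 0]
    - [0, 0, 0]
    - [0, 0, 0]
    - [0, 0, 0]
    - [0, 0, 0]
    - [0, 0, 0]
  twist:
    - [-0.75, 0, 0]
    - [-0.75, 0, 0]
    - [-0.75, 0, 0]
    - [-0.75, 0, 0]
    - [-0.75, 0, 0]
    - [-0.75, 0, 0]
    - [0, 0, 0]
    - [0, 0, 0]
  gripper: [0, 0, 0, 0, 0, 0, 0, 0]

```text
time: 13.6
ee_pos: [0.4857, 0.0668, 0.2841]
tcp_rot: [135.1, -0.0, 76.7]
wrist_force: [-0.3, -0.9, -2.4]
opening: 0.0251
grasp_force: 70.5
```

Run:
```python
from h import *
np.set_printoptions(precision=4,suppress=True)
o=bot.get_obs();T=R.from_euler('xyz',o["tcp_rot"],degrees=True).as_matrix()
code=np.array([.636,.031,.127])
print(o["time"],o["ee_pos"],"code in tool",(code-o["ee_pos"])@T,"nose",o["ee_pos"]+T[:,2]*.118,T[:,2],o["q"],o["opening"],o["grasp_force"])
s=camera("scene")[:,:,::-1].copy();d=camera("side")[:,:,::-1].copy()
c=lambda im,x,y:cv2.resize(im[y:y+150,x:x+200],(800,600),interpolation=cv2.INTER_CUBIC)
print(proj("scene",code),proj("side",code),proj("side",o["ee_pos"]+T[:,2]*.118))
cv2.imwrite("pics/f1.png",np.vstack([c(s,230,110),c(d,250,100)])[::2,::2])
```

```text
13.6 [0.4857 0.0668 0.2841] code in tool [-0.0003 -0.0013  0.2203] nose [0.5667 0.0476 0.2005] [ 0.6866 -0.162  -0.7088] [ 20.269  -41.8109 -33.1166  59.0166 -22.9444 115.1707] 0.0251159066552777 70.46536803245544
[[309.1724 225.7145]] [[344.5487 167.6976]] [[320.2953 146.465 ]]
```

View pics/f1.png

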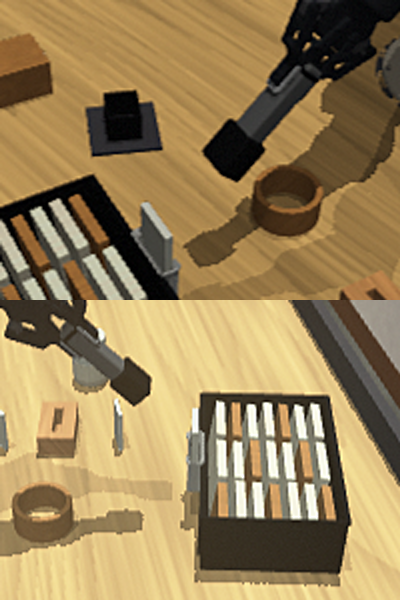

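The reader is held at 45° with its nose clear of everything and about 10 cm from the code. The tag stands upright in the pocket and the bystanders have not moved. The side view has the nose at about (320,143) and the tag at (346,165). I'm handing in.

```bash
python3 -c "
from workcell import ticket
print(ticket.job_done())"
```

```text
the job is handed in; nothing more can be done
None
```

I handed the job in at about 13.7 s on the robot clock. The tag is fully home in the tote pocket, code outward and released, and the reader is held still at 45°, aimed at the code from about 10 cm. No verdict came back.

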